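Find the released crate and dock it for dispatch

ROBOT

A 7-joint arm with a two-finger parallel gripper is mounted at the origin on the work surface; the furniture and walls round the work are solid. World frame = base frame: x ahead of the robot, y to its left, z up, the work surface at z = 0. Lengths are in m, angles in rad, forces in N, time in s.
With the tool pointing down it reaches from about 0.4 to 0.875 m from the base axis. Payload 19.3 kg.
Tool frame: the origin (TCP) lies on the centre line of the jaws, within the pads' length; the fingertips stand 8 mm ahead of it and the grasp point (between the pads) lies 11 mm behind it; z points along the fingers, y is the line along which they close (so a half turn about z gives the same grasp; the last joint's range is limited). The gripper opens to 85 mm and grips with 20 to 120 N. Pads are 22 mm wide; open, the fingers measure 114 mm over their backs; the gripper's body (76 mm by 85 mm) begins 54 mm behind the grasp point. The pads swing forward as they close: fully open they stand 13 mm farther back than shut.
Start: joints at [-1.213, 0.521, -0.036, 1.599, 0.021, 1.021, -0.113], TCP at [0.259, 0.569, 0.239] pointing down, gripper open.
Joint ranges: [-2.91, 2.91], [-0.3, 2.13], [-1.5, 1.42], [0.17, 2.43], [-1.26, 4.41], [0.16, 1.93], [-2.52, 2.52]. Speed limits (rad/s): [1.89, 1.89, 2.39, 2.39, 3.01, 3.01, 3.01].

INTERFACE

Orientations are given as [roll, pitch, yaw] about the fixed x, y, z axes, in that order (R = Rz(yaw) Ry(pitch) Rx(roll)).
In Python, from workcell import status, grab_frame, camera_params, bot, search_frame, silhouettes gives the robot as it stands.
- The arm moves only by the shell command python3 -m creep 'ROWS' [FORCE]. ROWS is JSON, a list of rows, each a list of 5 numbers: the shift along the tool's x, y, z in units of 60 mm (1.0 is 60 mm), then the turn about the tool's z in units of 8 degrees (1.0 is 8 degrees), then the opening, from 0 (shut) to 1 (fully open). In form: [[x, y, z, twist, hand], ...]. A call has 1 to 5 rows; each row is the pose to reach, as a shift and turn from the pose commanded when the call began, along the tool's axes at that moment; what a row does not reach only later rows make up. A row lasts 1/8 s, in which the tool goes at most 62.5 mm and 10.7 degrees, less where a joint would pass 70% of its speed; a pose out of reach is approached as far as the arm can. A call with a gripper value outside its range is refused whole. The fingers move at their own pace and stop on an object; FORCE is the grip in N (left out, the last holds). Time passes only in rows, so rows that repeat a pose let the fingers close. It gives the time, the measured TCP pose, the force, the opening and the grip force at its end, in the units of the state.
- status.observe(): the state, without advancing time (a new reading comes with each control period).
- grab_frame(name): name is "scene" or "top" or "wrist"; returns the picture (480x640x3 uint8, blue, green, red); there is no depth.
- camera_params(name): a dict with "K" (3x3 intrinsics, pixels), "k1" (the pictures are not rectified: a ray, as slopes to the right and down, at radius r is drawn at 1 + k1 r^2 times it, then the intrinsics apply), "rvec" (rotation vector, rad) and "tvec" (3), from world to camera coordinates, as OpenCV has them; the wrist camera has in their place "tool_from_camera" (4x4, takes a point from camera to tool coordinates, whose origin is the TCP and whose axes are the flange's). Camera axes: x right, y down, z forward; pixel columns grow to the right and rows downward; lengths in m; the calibration is good to about 2 mm. A picture is of the moment at which its call begins: read the wrist's pose just before it. camera_params takes no time and is no camera call.
- bot.job_done(): hands the job in; it is judged then, once.
Trained networks look in the newest picture that a camera, given by its name, has taken for a name from the list of things; names that differ only in an ending like _2 or _b are one class to them, and where a whole thing is asked for, a point or a joint stands for the part that bears it (a point fixed in the world has none). Each returns a list of dicts, best first, with "p" (0 to 1); they miss things now and then, are a little off and sometimes report something else, mostly with a low value. They report only what shows in the picture. A call takes as long as a camera call.
- search_frame(camera, name): "extent" ([left, top, right, bottom] as shares, 0 to 1, of the picture: columns of its width, rows of its height, round what is visible of it).
- silhouettes(camera, name): "mask" (480x640 bool, what is visible of it) and "extent" ([left, top, right, bottom] as shares, 0 to 1, of the picture: columns of its width, rows of its height, round what is visible of it).
The state is a dict: "clock": time; "qpos": joint angles; "qd": joint speeds; "joint_efforts": joint torques, N m; "position": TCP position; "tool_rot": TCP orientation; "force": force on the tool from outside, world axes, zero at the start; "moment": the same for the moment, N m; "grip_width": finger opening in m; "finger_force": force on a finger pad.
Only numpy, scipy, OpenCV 4.12 (cv2) and the standard library are available. Lean on these libraries where they do the work, as an engineer would, in place of code of your own. Each camera call takes 0.05 s, during which the arm holds its last target. There are 200 camera calls.

TASK

One of the two charcoal crates has been released for dispatch and carries a green mark with a white tick on its underside. Tip both crates up by pressing down on the raised edge along their far end, until each stands on that end with its underside facing the robot. Then push the marked crate, still standing so that its mark stays in view, into a bay of the dispatch dock, fully home so that both orange sprung dogs close behind it; leave the other crate standing where it is, never lift or topple a crate, and do not disturb the things around.

Things in the scene. Friction and masses are not known exactly. Their poses are not given: they have to be found in the camera images.
- crate_passed: Shut rigid crate, charcoal, blue-grey lid, green release mark (48 x 86 mm, white tick) on the underside; else the two look alike. 88 (x) x 130 (y) mm, 59 high, 0.27 to 0.45 kg. Lies on a flat plinth under its middle (52 x 96, 7 high, so inset 18 at each end). Origin: centre of the plinth's underside; x away from the robot at the start (yaw 0 to 0.3), z up.
- crate_passed_far_bead (a point): middle of the top of the upright bead along the far end (crate x = 44, z = 59 mm; 122 long, 2.5 thick, 6 high, a 10 mm gutter between it and the lid; lid top z = 57). Pressed down here (6 to 16 N) the crate tips about its far end, near end rising; the bead swings down and out some 45 mm. Past about 1.1 rad it drops on by itself and stands upright at 1.57.
- crate_passed_far_edge (a point): heel: middle of the far bottom edge (crate x = 44, z = 7 mm). Once the crate stands, the heel lies on the table on the robot's side under the upright underside, the bead 52 mm beyond it. Then push the plinth low, below 30 mm (it stands 7 mm proud, from 18 mm up), best with the fingertips leading (tool leaning back): pushed high, the crate topples
- crate_passed_near_edge (a point): middle of the near bottom edge (crate x = -44, z = 7 mm); 88 mm high when the crate stands
- crate_plain: Shut rigid crate, charcoal, blue-grey lid, nothing on its underside; else the two look alike. 88 (x) x 130 (y) mm, 59 high, 0.27 to 0.45 kg. Lies on a flat plinth under its middle (52 x 96, 7 high, so inset 18 at each end). Origin: centre of the plinth's underside; x away from the robot at the start (yaw 0 to 0.3), z up.
- crate_plain_far_bead (a point): middle of the top of the upright bead along the far end (crate x = 44, z = 59 mm; 122 long, 2.5 thick, 6 high, a 10 mm gutter between it and the lid; lid top z = 57). Pressed down here (6 to 16 N) the crate tips about its far end, near end rising; the bead swings down and out some 45 mm. Past about 1.1 rad it drops on by itself and stands upright at 1.57.
- crate_plain_far_edge (a point): heel: middle of the far bottom edge (crate x = 44, z = 7 mm). Once the crate stands, the heel lies on the table on the robot's side under the upright underside, the bead 52 mm beyond it. Then push the plinth low, below 30 mm (it stands 7 mm proud, from 18 mm up), best with the fingertips leading (tool leaning back): pushed high, the crate topples
- crate_plain_near_edge (a point): middle of the near bottom edge (crate x = -44, z = 7 mm); 88 mm high when the crate stands
- left_bay (a point): Left of the two bays of the dispatch dock (fixed aluminium rails): point on the table where the heel of a standing crate lies when home; x into the bay (yaw within 0.06), y left. Rails 41 mm high, inner faces y = +-71 mm from x = -66 on; steel lead-ins flare to y = +-96 at x = -107. Rubber-faced stop at x = +52 mm meets the crate's bead. No raised floor.
- right_bay (a point): the same for the right bay; the two are 280 mm apart along y
- left_bay_dog_l (a joint): Orange sprung dog in the left rail of the left bay (hinge, rad): 0 = sprung out, tip about 13 mm into the lane at x = -5 mm; a crate going in pushes it aside (1 to 3 N, to about 0.25); it snaps back to 0 behind a crate that is home and keeps it in
- left_bay_dog_r (a joint): the same, right rail of the left bay
- right_bay_dog_l (a joint): the same, left rail of the right bay
- right_bay_dog_r (a joint): the same, right rail of the right bay
- parts_box: bystander: blue lidded parts box, 133 x 182 x 48 mm; origin at the centre of its underside
- glue_bottle_2: bystander: small white glue bottle, 26 x 106 mm high; origin at the centre of its underside
- label_roll: bystander: white roll of labels, diameter 59, 30 mm high; origin at the centre of its underside
- tape_roll: bystander: beige roll of tape, diameter 104, 25 mm high; origin at the centre of its underside
- grease_tin: bystander: small blue and grey tin, diameter 54, 24 mm high; origin at the centre of its underside

How it is judged:
By the outcome, as a careful person would: the job done as asked, in the order asked, and still so for the second after the job is handed in, with the robot touching nothing.
It also fails if it takes over 72 s, if anything falls off the work surface, if the arm or the gripper's body presses on something with over 40 N, if the wrist force passes 120 N, or if a joint passes its speed limit or range.

## Working session

There is one attempt and no reset: what is moved stays moved. The work goes in short steps, Python scripts to look and compute and a shell command to move; the robot and the scene stay as the last step left them, time stands still between calls to the robot, and variables do not carry over. Pictures are saved under pics/ and viewed, at most 10 in all, crops included, and the job is handed in when it is done.

```bash
ls; mkdir -p pics; python3 - <<'E'
from workcell import status, grab_frame, camera_params, bot, search_frame, silhouettes
import cv2, numpy as np
s=status.observe(); print({k:np.round(v,3).tolist() for k,v in s.items()})
for c in ("scene","top"):
    cv2.imwrite(f"pics/{c}0.png",grab_frame(c)); p=camera_params(c); print(c,p)
    for n in ["crate_passed","left_bay","left_bay_dog_l","parts_box","glue_bottle_2","label_roll","tape_roll","grease_tin"]:
        try: r=search_frame(c,n)
        except Exception as e: print(n,e); continue
        print(n,[(round(d['p'],2),(np.array(d['extent'])*[640,480,640,480]).round().tolist()) for d in r[:4]])
print(camera_params("wrist"))
E
```

```text
pics
{'clock': 0.0, 'qpos': [-1.213, 0.522, -0.036, 1.6, 0.021, 1.021, -0.113], 'qd': [0.0, 0.0, -0.001, 0.0, -0.0, 0.002, -0.001], 'joint_efforts': [0.0, -92.712, 1.981, -36.993, 0.018, 0.008, -0.0], 'position': [0.259, 0.568, 0.239], 'tool_rot': [-3.14, 0.0, 2.714], 'force': [-0.675, 0.145, -0.274], 'moment': [-0.034, 0.02, 0.01], 'finger_force': 0.0, 'grip_width': 0.086}
scene {'K': array([[449.77091396,   0.        , 318.20005026],
       [  0.        , 449.77091396, 239.37263738],
       [  0.        ,   0.        ,   1.        ]]), 'k1': -0.11005723568141346, 'rvec': array([ 2.06441887, -0.80705113,  0.40677053]), 'tvec': array([-0.39178868,  0.24302947,  1.05670203])}
crate_passed [(0.7, [317.0, 256.0, 375.0, 302.0])]
left_bay [(0.96, [293.0, 179.0, 441.0, 275.0])]
left_bay_dog_l [(0.52, [310.0, 199.0, 319.0, 203.0])]
parts_box [(0.96, [164.0, 195.0, 216.0, 241.0])]
glue_bottle_2 [(0.54, [464.0, 287.0, 482.0, 317.0]), (0.21, [312.0, 253.0, 372.0, 303.0])]
label_roll [(0.85, [423.0, 283.0, 444.0, 308.0]), (0.63, [241.0, 213.0, 293.0, 249.0])]
tape_roll [(0.98, [414.0, 317.0, 46
[... 854 characters left out ...]
.0, 295.0])]
tape_roll [(0.62, [471.0, 241.0, 510.0, 281.0])]
grease_tin [(0.89, [158.0, 216.0, 180.0, 239.0]), (0.51, [225.0, 257.0, 281.0, 296.0])]
{'K': array([[413.67432514,   0.        , 318.417102  ],
       [  0.        , 413.67432514, 240.90637436],
       [  0.        ,   0.        ,   1.        ]]), 'k1': -0.07107273399834733, 'tool_from_camera': array([[-1.12390948e-03, -9.45538752e-01, -3.25507613e-01,
         8.40427669e-02],
       [ 9.99998359e-01, -1.52510002e-03,  9.77345895e-04,
        -1.36535978e-03],
       [-1.42055008e-03, -3.25505980e-01,  9.45538915e-01,
        -1.34733680e-01],
       [ 0.00000000e+00,  0.00000000e+00,  0.00000000e+00,
         1.00000000e+00]])}
```

```bash
python3 - <<'E'
import cv2
a=cv2.imread("pics/top0.png")[110:390,100:530]; cv2.imwrite("pics/top0c.png",cv2.resize(a,None,fx=1.85,fy=1.85,interpolation=cv2.INTER_CUBIC))
E
```

```text
(no output)
```

View pics/top0c.png

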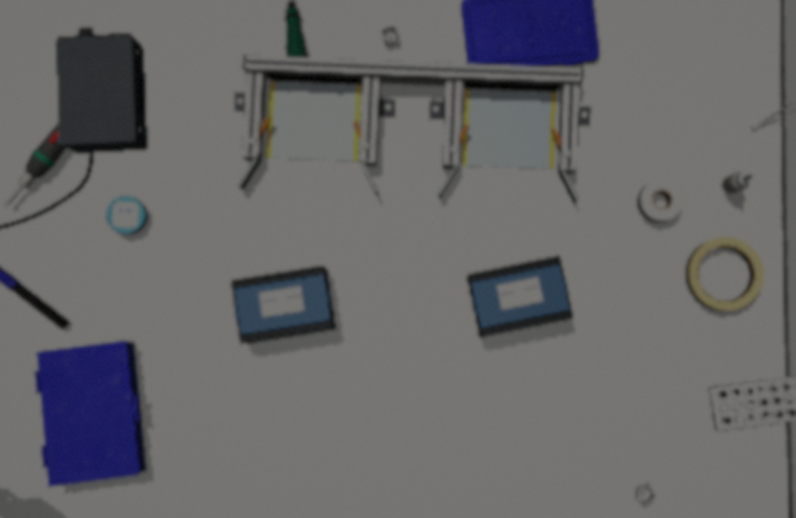

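View pics/scene0.png

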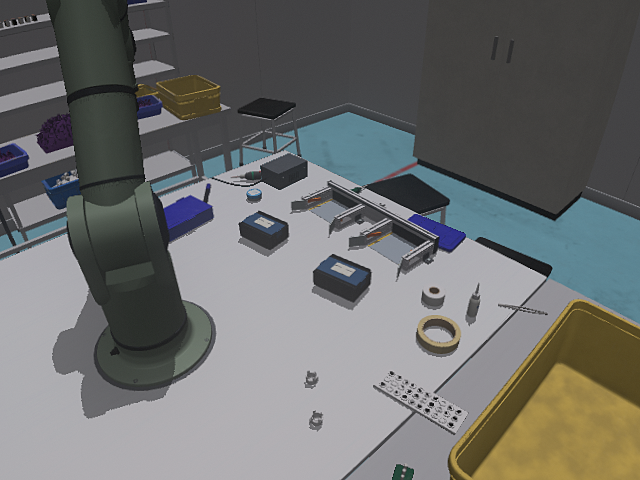

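The top view shows the left crate at crop (283,305), the right crate at (520,297), and the dock above them with flare tips near (243,187), (380,200), (443,200) and (577,203). The crate near faces are visible in the scene view. Next I fit the crate poses.

```bash
cat > h.py <<'E'
from workcell import status, grab_frame, camera_params, bot, search_frame, silhouettes
import cv2, numpy as np
from scipy.spatial.transform import Rotation as Ro
from scipy.optimize import minimize
def ext(cam,st=None):
    p=camera_params(cam)
    if cam!="wrist": R=cv2.Rodrigues(p["rvec"])[0]; t=np.array(p["tvec"]); return p,R,t
    T=np.eye(4); T[:3,:3]=Ro.from_euler("xyz",st["tool_rot"]).as_matrix(); T[:3,3]=st["position"]
    M=np.linalg.inv(T@p["tool_from_camera"]); return p,M[:3,:3],M[:3,3]
def proj(P,E):
    p,R,t=E; K=p["K"]; c=np.atleast_2d(P)@R.T+t; s=c[:,:2]/c[:,2:]; s=s*(1+p["k1"]*(s**2).sum(1,keepdims=True))
    return s*[K[0,0],K[1,1]]+[K[0,2],K[1,2]]
def back(uv,z,E):
    p,R,t=E; K=p["K"]; d=(np.atleast_2d(uv)-[K[0,2],K[1,2]])/[K[0,0],K[1,1]]; s=d.copy()
    for _ in range(20): s=d/(1+p["k1"]*(s**2).sum(1,keepdims=True))
    r=np.c_[s,np.ones(len(s))]@R; o=-R.T@t; return o+r*((z-o[2])/r[:,2])[:,None]
def box(x0,x1,y0,y1,z0,z1): return np.array([[a,b,c] for a in(x0,x1) for b in(y0,y1) for c in(z0,z1)],float)
LY=np.vstack([box(-.044,.044,-.065,.065,.007,.057),box(-.026,.026,-.048,.048,0,.007)])
ST=box(0,.052,-.065,.065,0,.088)   # standing crate, origin heel, x outwards
def place(P,q): c,s=np.cos(q[2]),np.sin(q[2]); return np.c_[P[:,0]*c-P[:,1]*s+q[0],P[:,0]*s+P[:,1]*c+q[1],P[:,2]]
def fit(mask,P,q0,E):
    def cost(q):
        m=np.zeros(mask.shape,np.uint8); h=cv2.convexHull((proj(place(P,q),E)*16).astype(np.int32))
        cv2.fillConvexPoly(m,h,255,cv2.LINE_AA,4); m=m/255.
        return -np.minimum(m,mask).sum()/np.maximum(m,mask).sum()
    best=min((minimize(cost,[q0[0],q0[1],y],method="Nelder-Mead",options=dict(initial_simplex=np.array([q0[0],q0[1],y])+np.array([[0,0,0],[.02,0,0],[0,.02,0],[0,0,.1]]))) for y in (q0[2],q0[2]+.15)),key=lambda r:r.fun)
    return best.x,-best.fun
def tool():
    s=status.observe(); R=Ro.from_euler("xyz",s["tool_rot"]).as_matrix(); return s,np.array(s["position"]),R
E
python3 - <<'E'
from h import *
E=ext("top"); print("scene cam",-(ext("scene")[1].T@ext("scene")[2]))
grab_frame("top")
for n in("crate_passed","crate_plain"):
    for d in silhouettes("top",n)[:3]:
        m=d["mask"]; v,u=np.nonzero(m); c=back([[u.mean(),v.mean()]],.04,E)[0]
        print(n,round(d["p"],2),m.sum(),c.round(3),[np.round(x,3) for x in fit(m,LY,[c[0],c[1],.0],E)])
px=np.array([[243,187],[380,200],[443,200],[577,203],[268,80],[362,85],[463,90],[557,92]])/1.85+[100,110]
print(back(px,.04,E).round(3))
for n,z in(("parts_box",.04),("glue_bottle_2",.05),("label_roll",.03),("grease_tin",.02)):pass
E
```

```text
scene cam [-0.19353776 -0.80157875  0.8057267 ]
crate_passed 0.85 1862 [ 0.467 -0.164  0.04 ] [array([ 0.467, -0.163,  0.225]), np.float64(0.942)]
crate_plain 0.97 1832 [0.451 0.159 0.04 ] [array([0.451, 0.159, 0.183]), np.float64(0.91)]
[[ 0.614  0.22   0.04 ]
 [ 0.599  0.029  0.04 ]
 [ 0.6   -0.059  0.04 ]
 [ 0.598 -0.244  0.04 ]
 [ 0.766  0.189  0.04 ]
 [ 0.761  0.057  0.04 ]
 [ 0.756 -0.085  0.04 ]
 [ 0.754 -0.216  0.04 ]]
```

```bash
cat >> h.py <<'E'
def go(x,y,z,yaw):
    s,p,R=tool(); d=R.T@(np.array([x,y,z])-p)/.06
    ty=np.arctan2(-R[1,0],-R[0,0]); w=(yaw-ty+np.pi)%(2*np.pi)-np.pi
    print("t",round(s["clock"],2),"pos",p.round(4),"yaw",round(ty,3),"-> row",d.round(2),round(np.degrees(-w)/8,2))
E
python3 -c "
from h import *
go(.50,.165,.20,.19)"
```

```text
t 1.05 pos [0.2593 0.5687 0.2393] yaw -0.428 -> row [-6.44 -4.46  0.65] -4.42
```

```bash
python3 -m creep '[[-0.8,-0.55,0.1,-0.9,0],[-1.6,-1.1,0.2,-1.8,0],[-2.4,-1.65,0.3,-2.7,0],[-3.2,-2.2,0.4,-3.6,0],[-4,-2.7,0.5,-4.4,0]]'; python3 -c "
from h import *
go(.50,.165,.20,.19)"
```

```text
clock: 1.68
position: [0.4113, 0.32, 0.2093]
tool_rot: [3.141, 0.0, -2.951]
force: [0.6, 0.5, 0.8]
grip_width: 0.0001
finger_force: 0.0
t 1.68 pos [0.4113 0.32   0.2093] yaw 0.19 -> row [-0.96 -2.82  0.16] 0.0
```

```bash
python3 -m creep '[[-0.3,-0.9,0.1,0,0],[-0.7,-1.8,0.15,0,0],[-0.96,-2.8,0.16,0,0],[-0.96,-2.8,0.16,0,0]]'; python3 - <<'E'
from h import *
s,p,R=tool(); E=ext("wrist",s); im=grab_frame("wrist"); cv2.imwrite("pics/w1.png",im)
for d in silhouettes("wrist","crate_plain")[:2]:
    m=d["mask"]; v,u=np.nonzero(m); print(d["p"],m.sum(),fit(m,LY,[.451,.159,.1],E))
go(.50,.165,.20,.19)
E
```

```text
clock: 2.17
position: [0.5, 0.1624, 0.1997]
tool_rot: [-3.14, 0.0, -2.962]
force: [-0.7, 1.0, 0.6]
grip_width: 0.0001
finger_force: 0.0
0.56 25795 (array([0.44898518, 0.15910209, 0.16608348]), np.float64(0.9715492895677721))
0.19 243 (array([0.451, 0.159, 0.1  ]), np.float64(0.0))
t 2.27 pos [0.4984 0.167  0.1998] yaw 0.185 -> row [-0.02 -0.04 -0.  ] -0.03
```

View pics/w1.png

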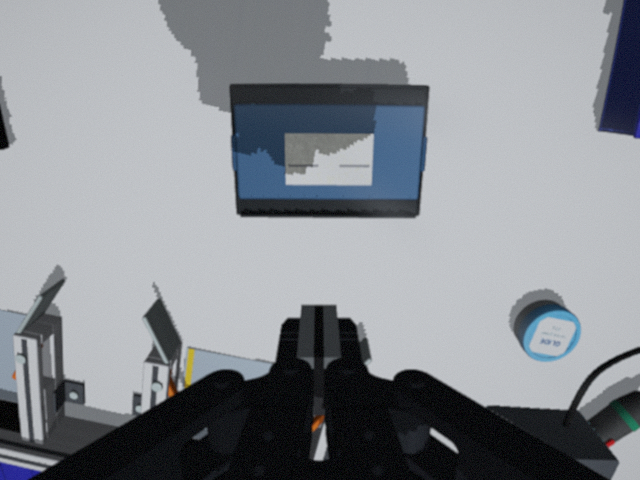

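```bash
python3 - <<'E'
from h import *
s,p,R=tool(); E=ext("wrist",s)
print(back([[237,214],[328,215],[420,217],[302,305],[338,305]],.059,E).round(4), proj(p+R@[0,0,.008],E), proj(p+R@[0.011,0,.008],E),proj(p+R@[0.011,0,.021],E))
b=np.array([.449+.044*np.cos(.17),.159+.044*np.sin(.17)])+.0065*np.array([np.cos(.17),np.sin(.17)]); print(b)
go(b[0],b[1],.095,.17)
E
```

```text
[[0.4996 0.1091 0.059 ]
 [0.4888 0.1711 0.059 ]
 [0.4785 0.2342 0.059 ]
 [0.5606 0.1653 0.059 ]
 [0.5557 0.1917 0.059 ]] [[320.89971968 326.12118903]] [[320.92752302 301.16540189]] [[320.71774133 286.64504429]]
[0.49877203 0.16754371]
t 2.27 pos [0.4984 0.167  0.1998] yaw 0.185 -> row [-0.01  0.01  1.75] 0.11
```

```bash
python3 -m creep '[[0,0,0.9,0.1,0],[0,0,1.75,0.1,0],[0,0,1.9,0.1,0],[0,0,2.0,0.1,0],[0,0,2.1,0.1,0]]'; python3 -m creep '[[0,0,0.03,0,0],[0,0,0.08,0,0],[0,0,0.13,0,0]]';  python3 -c "
from h import *
go(.4985,.1673,.067,.17)"
```

```text
clock: 2.9
position: [0.499, 0.168, 0.075]
tool_rot: [3.141, 0.002, -2.969]
force: [0.6, 0.7, 0.9]
grip_width: -0.0001
finger_force: 0.0
clock: 3.28
position: [0.4989, 0.1675, 0.0663]
tool_rot: [3.141, 0.002, -2.969]
force: [8.0, -0.9, 23.9]
grip_width: 0.0002
finger_force: 12.1
t 3.27 pos [0.4989 0.1675 0.0663] yaw 0.172 -> row [ 0.01 -0.   -0.01] 0.02
```

```bash
python3 -m creep '[[-0.06,0,0.04,0,0],[-0.12,0,0.06,0,0],[-0.19,0,0.1,0,0],[-0.26,0,0.14,0,0],[-0.32,0,0.18,0,0]]'; python3 - <<'E'
from h import *
s,p,R=tool(); print(s["force"].__class__, np.round(s["force"],1), p.round(4))
a=grab_frame("scene")[140:320,190:420]; cv2.imwrite("pics/s1.png",cv2.resize(a,None,fx=3,fy=3,interpolation=cv2.INTER_CUBIC))
E
```

```text
clock: 3.9
position: [0.519, 0.171, 0.056]
tool_rot: [3.141, 0.004, -2.969]
force: [4.0, 0.3, 18.4]
grip_width: 0.0001
finger_force: 9.2
<class 'numpy.ndarray'> [ 4.   0.3 18.4] [0.519 0.171 0.056]
```

View pics/s1.png

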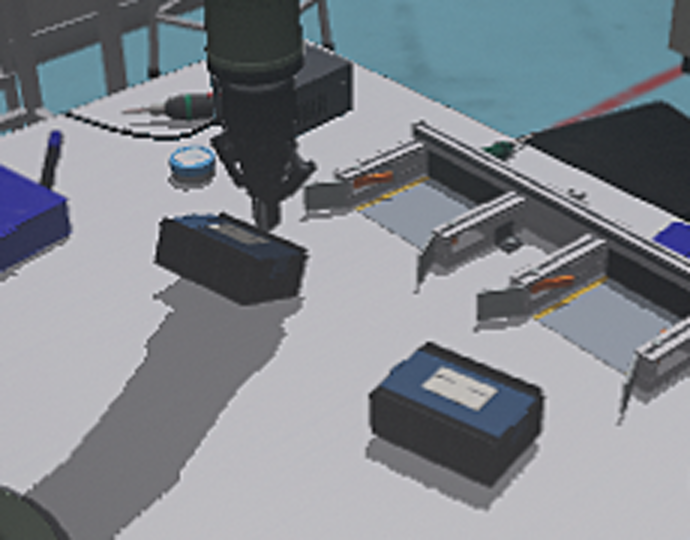

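The scene view shows the left crate, at crop (230,260), tilted about 0.4 rad with the finger on its bead. I keep following the arc.

```bash
python3 -m creep '[[-0.08,0,0.04,0,0],[-0.16,0,0.09,0,0],[-0.22,0,0.14,0,0],[-0.28,0,0.2,0,0],[-0.33,0,0.26,0,0]]'; python3 -m creep '[[-0.04,0,0.04,0,0],[-0.08,0,0.09,0,0],[-0.1,0,0.13,0,0]]'; python3 -c "
from h import *
E=ext('scene');grab_frame('scene')
d=silhouettes('scene','crate_plain')
for k in d[:3]:
  u=np.nonzero(k['mask']); print(k['p'],(np.array(k['extent'])*[640,480,640,480]).round())
a=grab_frame('scene')[140:320,190:420]; cv2.imwrite('pics/s2.png',cv2.resize(a,None,fx=2,fy=2,interpolation=cv2.INTER_CUBIC))"
```

```text
clock: 4.58
position: [0.5374, 0.1741, 0.0397]
tool_rot: [3.141, 0.001, -2.969]
force: [0.6, 0.2, 0.8]
grip_width: -0.0002
finger_force: 0.5
clock: 4.95
position: [0.5428, 0.1751, 0.0315]
tool_rot: [3.142, 0.0, -2.969]
force: [2.7, 1.2, 2.6]
grip_width: 0.0002
finger_force: 1.5
0.8 [251. 197. 298. 237.]
```

View pics/s2.png

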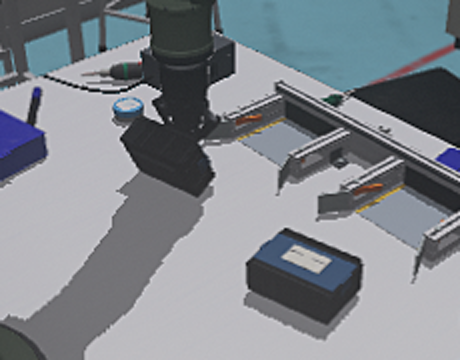

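The crate is at about 1.0 to 1.1 rad, near balance. I press a little more, then move out so it can drop upright.

```bash
python3 -m creep '[[-0.03,0,0.05,0,0],[-0.05,0,0.09,0,0],[-0.14,0,0.08,0,0],[-0.24,0,0.04,0,0],[-0.36,0,0,0,0]]'; python3 -m creep '[[-0.15,0,-0.1,0,0],[-0.3,0,-0.3,0,0],[-0.4,0,-0.8,0,0],[-0.4,0,-1.6,0,0]]'; python3 - <<'E'
from h import *
E=ext('scene');grab_frame('scene')
for k in silhouettes('scene','crate_plain')+silhouettes('scene','crate_passed'):
  if k['p']>.3: print(k['p'],(np.array(k['extent'])*[640,480,640,480]).round(),fit(k['mask'],ST,[.494,.167,.17],E))
go(.56,-.147,.2,.2)
E
```

```text
clock: 5.72
position: [0.5642, 0.1788, 0.0319]
tool_rot: [-3.142, -0.0, -2.969]
force: [1.1, 1.5, -0.0]
grip_width: -0.0002
finger_force: 0.0
clock: 6.22
position: [0.5875, 0.1827, 0.1285]
tool_rot: [-3.141, -0.002, -2.969]
force: [-0.2, 0.5, 0.5]
grip_width: 0.0001
finger_force: 0.0
0.8 [257. 196. 300. 242.] (array([0.49479733, 0.17576819, 0.08357983]), np.float64(0.9111608534270254))
0.65 [291. 180. 440. 280.] (array([0.68394836, 0.08321983, 0.33977631]), np.float64(0.25445262649705386))
0.82 [316. 256. 373. 300.] (array([0.494, 0.167, 0.17 ]), np.float64(0.0))
t 6.38 pos [0.5891 0.1833 0.1308] yaw 0.172 -> row [ 1.42 -5.34 -1.16] -0.2
```

```bash
python3 -m creep '[[0,-0.3,-1,0,0],[0.2,-1.3,-1.16,0,0],[0.5,-2.3,-1.16,-0.1,0],[0.9,-3.3,-1.16,-0.2,0],[1.3,-4.3,-1.16,-0.2,0]]'; python3 -m creep '[[0.4,-0.8,0,0,0],[0.7,-1.1,0,0,0],[0.8,-1.2,0,0,0],[0.8,-1.2,0,0,0]]'; python3 - <<'E'
from h import *
grab_frame("scene")
s,p,R=tool(); E=ext("wrist",s); im=grab_frame("wrist"); cv2.imwrite("pics/w2.png",im)
for d in silhouettes("wrist","crate_plain")[:2]:
    m=d["mask"]; v,u=np.nonzero(m); q,f=fit(m,LY,[.467,-.163,.1],E); print(d["p"],m.sum(),q,f)
    if f>.8:
        c=np.array([np.cos(q[2]),np.sin(q[2])]); b=q[:2]+.0505*c; go(b[0],b[1],.095,q[2]); print(proj(place(np.array([[.044,-.061,.059],[.044,.061,.059]]),q),E))
E
```

```text
clock: 7.0
position: [0.5552, -0.0824, 0.1972]
tool_rot: [3.142, -0.0, -2.941]
force: [1.4, -0.8, -0.1]
grip_width: -0.0002
finger_force: 0.0
clock: 7.5
position: [0.5233, -0.1601, 0.1973]
tool_rot: [3.141, -0.0, -2.941]
force: [0.3, 0.4, -1.0]
grip_width: 0.0002
finger_force: 0.0
0.65 2005 [ 0.467 -0.163  0.1  ] 0.0
```

View pics/w2.png

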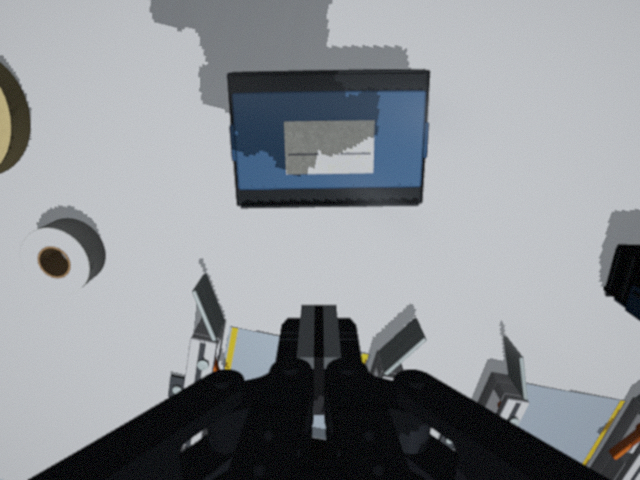

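```bash
python3 - <<'E'
from h import *
s,p,R=tool(); E=ext("wrist",s)
B=back([[229,73],[430,70],[422,204],[239,206]],.058,E); print(B.round(4))
grab_frame("wrist")
for n in("crate_passed","crate_plain"):
  for d in silhouettes("wrist",n)[:2]:
    q,f=fit(d["mask"],LY,[.467,-.163,.15],E); print(d["p"],q,f)
m=B.mean(0); y=np.arctan2(*(B[2]-B[1]+B[3]-B[0])[[1,0]]); y2=np.arctan2(*(B[1]-B[0]+B[2]-B[3])[[0,1]]); print(m,y,y2)
E
```

```text
[[ 0.4362 -0.2347  0.058 ]
 [ 0.4092 -0.1124  0.058 ]
 [ 0.4933 -0.094   0.058 ]
 [ 0.5196 -0.2162  0.058 ]]
0.89 [ 0.46490321 -0.16546283  0.21577747] 0.9690583715114797
0.75 [ 0.467 -0.163  0.15 ] 0.0
[ 0.46458428 -0.16436206  0.058     ] 0.21708573353477884 -0.2147903541060572
```

```bash
python3 -c "
from h import *
go(.5141,-.1542,.069,.216)"
```

```text
t 7.8 pos [ 0.5235 -0.1598  0.1973] yaw 0.202 -> row [0.13 0.12 2.14] -0.1
```

```bash
python3 -m creep '[[0.07,0.06,0.8,-0.1,0],[0.13,0.12,1.6,-0.1,0],[0.13,0.12,1.95,-0.1,0],[0.13,0.12,2.08,-0.1,0],[0.13,0.12,2.17,-0.1,0]]'; python3 -m creep '[[0,0,0.02,0,0],[-0.04,0,0.04,0,0]]'
```

```text
clock: 8.43
position: [0.5146, -0.155, 0.0673]
tool_rot: [-3.141, 0.001, -2.927]
force: [1.1, -0.5, 0.3]
grip_width: -0.0
finger_force: 0.0
clock: 8.68
position: [0.5174, -0.1545, 0.0659]
tool_rot: [-3.141, 0.002, -2.927]
force: [0.2, 1.7, 5.9]
grip_width: -0.0
finger_force: 3.4
```

```bash
python3 -c "
from h import *
go(.5141,-.1542,.067,.216)"
```

```text
t 8.68 pos [ 0.5174 -0.1545  0.0659] yaw 0.214 -> row [ 0.05  0.02 -0.02] -0.01
```

```bash
python3 -m creep '[[-0.02,0,0.04,0,0],[-0.07,0,0.06,0,0],[-0.13,0,0.1,0,0],[-0.19,0,0.13,0,0],[-0.26,0,0.17,0,0]]'; python3 -m creep '[[-0.08,0,0.04,0,0],[-0.16,0,0.09,0,0],[-0.22,0,0.14,0,0],[-0.28,0,0.2,0,0],[-0.33,0,0.26,0,0]]'; python3 -m creep '[[-0.04,0,0.04,0,0],[-0.08,0,0.09,0,0],[-0.1,0,0.13,0,0]]'; python3 - <<'E'
from h import *
a=grab_frame('scene')[170:320,220:420]; cv2.imwrite('pics/s3.png',cv2.resize(a,None,fx=2.5,fy=2.5,interpolation=cv2.INTER_CUBIC))
E
```

```text
clock: 9.3
position: [0.5344, -0.1508, 0.0565]
tool_rot: [-3.14, 0.005, -2.927]
force: [3.1, 3.7, 15.3]
grip_width: -0.0002
finger_force: 7.7
clock: 9.93
position: [0.5536, -0.1468, 0.0407]
tool_rot: [-3.14, 0.005, -2.927]
force: [5.1, 0.5, 4.8]
grip_width: 0.0001
finger_force: 3.3
clock: 10.3
position: [0.557, -0.1457, 0.0311]
tool_rot: [-3.141, 0.0, -2.927]
force: [3.0, -0.9, 1.7]
grip_width: -0.0001
finger_force: 1.4
```

View pics/s3.png

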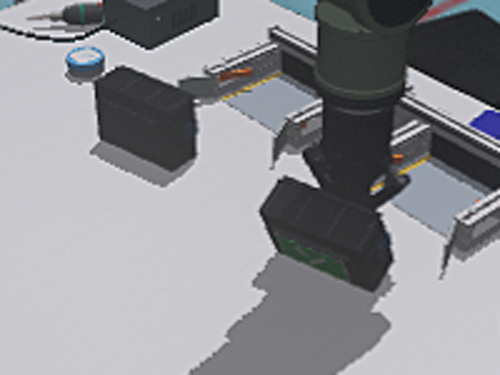

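The left crate stands, and its underside, at crop (145,120), is plain. The right crate is nearly up and shows the green mark at (315,258), so it goes into the right bay.

```bash
python3 -m creep '[[-0.03,0,0.05,0,0],[-0.05,0,0.09,0,0],[-0.14,0,0.08,0,0],[-0.24,0,0.04,0,0],[-0.36,0,0,0,0]]'; python3 -m creep '[[-0.15,0,-0.1,0,0],[-0.3,0,-0.3,0,0],[-0.4,0,-0.8,0,0],[-0.4,0,-1.6,0,0],[-0.2,0,-2.4,0,0]]'; python3 - <<'E'
from h import *
for cam in("scene","top"):
  E=ext(cam);grab_frame(cam)
  for n in("crate_passed","crate_plain"):
    for k in silhouettes(cam,n)[:2]: print(cam,n,k['p'],(np.array(k['extent'])*[640,480,640,480]).round(),fit(k['mask'],ST,[.51,-.155,.15] if n[6:]=="passed" else [.495,.17,.1],E))
go(.36,-.17,.25,0.2)
E
```

```text
clock: 10.98
position: [0.5784, -0.1411, 0.0314]
tool_rot: [-3.142, -0.0, -2.927]
force: [-0.1, -0.3, 1.1]
grip_width: 0.0001
finger_force: 0.0
clock: 11.6
position: [0.5903, -0.1381, 0.1773]
tool_rot: [-3.142, 0.001, -2.926]
force: [0.4, -0.0, 0.1]
grip_width: 0.0001
finger_force: 0.0
scene crate_passed 0.83 [334. 238. 380. 285.] (array([ 0.50613238, -0.14918682,  0.10605594]), np.float64(0.8905634550952031))
scene crate_plain 0.97 [261. 197. 298. 237.] (array([0.4933114 , 0.17500204, 0.0563903 ]), np.float64(0.9211743127640336))
top crate_passed 0.59 [352. 238. 353. 254.] (array([ 0.45695959, -0.09083749,  0.90587171]), np.float64(0.040370784411287663))
top crate_plain 0.83 [220. 232. 280. 264.] (array([0.49086124, 0.16621235, 0.16072509]), np.float64(0.9098629434423458))
t 11.9 pos [ 0.5896 -0.1383  0.1746] yaw 0.215 -> row [ 3.85  0.3  -1.25] 0.1
```

```bash
python3 -m creep '[[0.7,0,-0.4,0,0],[1.4,0,-0.7,0.6,0.2],[2.1,0.3,-0.8,1.2,0.4],[2.5,0.4,-0.8,1.6,0.4],[2.5,0.4,-0.8,1.6,0.4]]'; python3 - <<'E'
from h import *
s,p,R=tool(); E=ext("wrist",s); im=grab_frame("wrist"); cv2.imwrite("pics/w3.png",im)
for n in("crate_passed",):
  for d in silhouettes("wrist",n)[:2]: print(d["p"],fit(d["mask"],ST,[.51,-.155,.15],E))
for n in("right_bay_dog_l",):
  for d in search_frame("wrist",n): print(n,d["p"],(np.array(d['extent'])*[640,480,640,480]).round())
go(.45,-.16,.2,0)
E
```

```text
clock: 12.52
position: [0.4367, -0.147, 0.2227]
tool_rot: [3.141, -0.002, 3.132]
force: [-0.2, 0.7, 0.0]
grip_width: 0.0339
finger_force: 0.0
0.71 (array([ 0.50225055, -0.1578621 ,  0.23660078]), np.float64(0.6713402025522698))
right_bay_dog_l 0.46 [370. 444. 379. 455.]
right_bay_dog_l 0.3 [581. 252. 639. 354.]
t 12.68 pos [ 0.4387 -0.1469  0.2227] yaw -0.008 -> row [-0.19 -0.22  0.38] -0.06
```

View pics/w3.png

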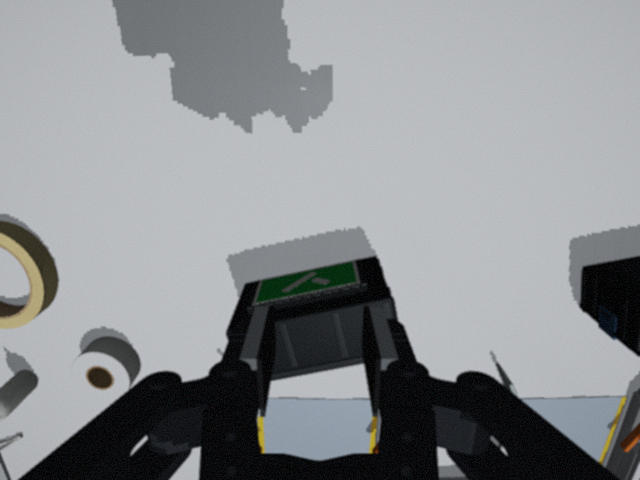

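```bash
python3 - <<'E'
from h import *
s,p,R=tool(); E=ext("wrist",s)
m=back([[258,283],[357,262]],.020,E); u=back([[254,302],[362,285]],.068,E); print(m.round(4),np.arctan2(-(m[1]-m[0])[0],(m[1]-m[0])[1]),u.round(4))
print("yellow",back([[262,435],[376,435]],0,E).round(4))
im=cv2.imread("pics/top0.png"); hsv=cv2.cvtColor(im,cv2.COLOR_BGR2HSV); E=ext("top")
msk=cv2.inRange(hsv,(18,120,60),(34,255,255)); n,l,st,c=cv2.connectedComponentsWithStats(msk)
for i in range(1,n):
    if st[i,4]>15 and 220<c[i][0]<420 and c[i][1]<230:
        v,uu=np.nonzero(l==i); P=back(np.c_[uu,v],0,E); f=np.polyfit(P[:,0],P[:,1],1); print(st[i],P[:,0].min().round(3),P[:,0].max().round(3),"y at .65",np.polyval(f,.65).round(4),"slope",f[0].round(3))
E
```

```text
[[ 0.5097 -0.2025  0.02  ]
 [ 0.4903 -0.1143  0.02  ]] 0.2169585547476988 [[ 0.5039 -0.1988  0.068 ]
 [ 0.49   -0.1147  0.068 ]]
yellow [[ 0.7051 -0.2129  0.    ]
 [ 0.7064 -0.086   0.    ]]
[244 155   4  29  44] 0.696 0.772 y at .65 0.1946 slope -0.039
[351 158   2  21  29] 0.713 0.767 y at .65 -0.0869 slope -0.029
[398 178   2  18  24] 0.669 0.715 y at .65 -0.2128 slope -0.021
```

```bash
python3 -c "
from h import *
go(.455,-.150,.027,-.03)"
```

```text
t 12.68 pos [ 0.4387 -0.1469  0.2227] yaw -0.008 -> row [-0.27 -0.05  3.26] 0.16
```

```bash
python3 -m creep '[[-0.1,-0.03,0.8,0.16,0.5],[-0.2,-0.05,1.7,0.16,0.5],[-0.27,-0.05,2.5,0.16,0.5],[-0.27,-0.05,3.1,0.16,0.5],[-0.27,-0.05,3.25,0.16,0.5]]'; python3 -m creep '[[-0.1,0,0,0,0.5],[-0.2,0,0,0,0.5],[-0.3,0,0,0,0.5],[-0.38,0,0,0,0.5],[-0.46,0,0,0,0.5]]'; python3 -m creep '[[-0.08,0,0,0,0.5],[-0.16,0,0,0,0.5],[-0.24,0,0,0,0.5],[-0.32,0,0,0,0.5]]'
python3 - <<'E'
from h import *
E=ext("scene");a=grab_frame("scene")
for d in silhouettes("scene","crate_passed")[:2]: print(d["p"],fit(d["mask"],ST,[.515,-.155,.0],E))
s,p,R=tool(); b=grab_frame("wrist")
cv2.imwrite("pics/c4.png",np.hstack([cv2.resize(a[190:310,290:430],(560,480)),b[::2,::2][:, 60:280].repeat(2,0)]))
E
```

```text
clock: 13.3
position: [0.4535, -0.1498, 0.0258]
tool_rot: [3.141, -0.004, 3.111]
force: [0.1, 0.7, 0.9]
grip_width: 0.0428
finger_force: 0.0
clock: 13.92
position: [0.4819, -0.151, 0.0284]
tool_rot: [3.142, -0.0, 3.11]
force: [-3.2, 1.7, 2.3]
grip_width: 0.0428
finger_force: 0.0
clock: 14.42
position: [0.5012, -0.1516, 0.0281]
tool_rot: [3.142, -0.0, 3.11]
force: [-2.8, 1.1, -0.2]
grip_width: 0.0429
finger_force: 0.0
0.87 (array([ 0.53922919, -0.14286373, -0.34983438]), np.float64(0.4506279938143553))
0.31 (array([ 0.515, -0.155,  0.   ]), np.float64(0.0))
```

View pics/c4.png

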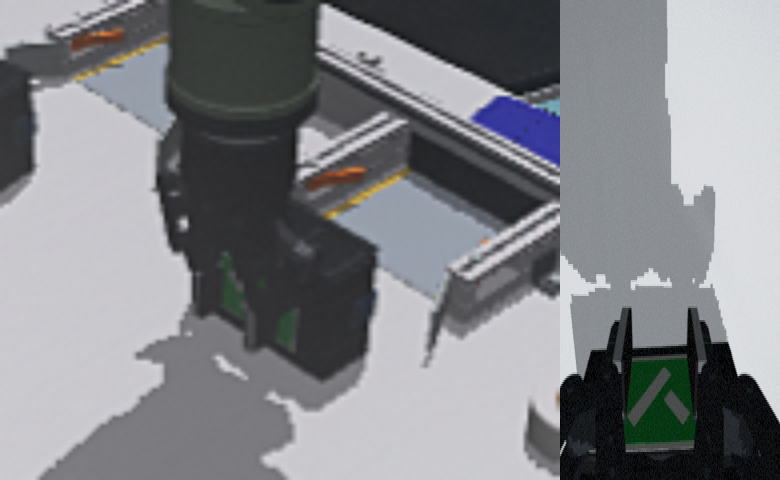

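Both fingers are on the plinth, the mark is visible between them, and the crate is standing and nearly squared. I keep pushing.

```bash
python3 -m creep '[[-0.1,0.01,0,0,0.5],[-0.22,0.02,0,0,0.5],[-0.34,0.03,0,0,0.5],[-0.46,0.05,0,0,0.5],[-0.58,0.07,0,0,0.5]]'; python3 -m creep '[[-0.12,0.01,0,0,0.5],[-0.24,0.02,0,0,0.5],[-0.36,0.03,0,0,0.5],[-0.44,0.04,0,0,0.5]]'
python3 - <<'E'
from h import *
s,p,R=tool(); b=grab_frame("wrist"); a=grab_frame("scene")
cv2.imwrite("pics/c5.png",np.hstack([cv2.resize(b[240:480],(560,300))[:, :], cv2.resize(a[180:300,310:420],(240,300))]))
E
```

```text
clock: 15.2
position: [0.5364, -0.1485, 0.0281]
tool_rot: [-3.142, -0.0, 3.11]
force: [-1.6, 0.7, 1.6]
grip_width: 0.0426
finger_force: 0.2
clock: 15.7
position: [0.5629, -0.1469, 0.0281]
tool_rot: [-3.142, 0.0, 3.11]
force: [-2.0, -0.0, 1.0]
grip_width: 0.0426
finger_force: 0.2
```

View pics/c5.png

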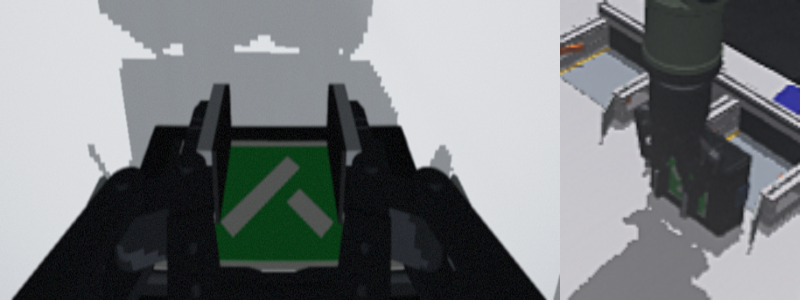

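The crate is square to the tool and centred on it: the heel line spans crop columns 155–405 and the fingers are centred at 279. The flares lie on either side. I continue with force checks.

```bash
python3 -m creep '[[-0.1,0,0,0,0.5],[-0.22,0,0,0,0.5],[-0.34,0,0,0,0.5],[-0.44,0,0,0,0.5]]'; python3 -m creep '[[-0.1,0,0,0,0.5],[-0.22,0,0,0,0.5],[-0.34,0,0,0,0.5],[-0.44,0,0,0,0.5]]'
python3 - <<'E'
from h import *
s,p,R=tool(); E=ext("wrist",s); b=grab_frame("wrist"); hsv=cv2.cvtColor(b,cv2.COLOR_BGR2HSV)
g=cv2.inRange(hsv,(45,100,40),(75,255,255)); v,u=np.nonzero(g); print("green rows/cols",v.min(),v.max(),u.min(),u.max(),len(v))
ul=u[v<v.min()+6]; print("lower edge cols",ul.min(),ul.max(), [int(v[u==c].min()) for c in (270,300,340,370) if (u==c).any()])
r=int(v.min())-8; row=b[r].max(1).astype(int); print("heel row",r,np.nonzero(np.abs(np.diff(row))>25)[0].tolist())
go(.69,-.15,.028,-.03)
E
```

```text
clock: 16.3
position: [0.5893, -0.1478, 0.0281]
tool_rot: [-3.142, 0.0, 3.11]
force: [-2.3, -0.4, 0.5]
grip_width: 0.043
finger_force: 0.5
clock: 16.8
position: [0.6156, -0.1486, 0.0281]
tool_rot: [-3.142, 0.0, 3.11]
force: [-2.7, 0.1, -0.6]
grip_width: 0.0425
finger_force: 0.5
green rows/cols 357 448 245 391 9221
lower edge cols 263 374 [357, 358, 358, 357]
heel row 349 [76, 152, 171, 172, 173, 244, 462, 463, 482]
t 16.85 pos [ 0.6163 -0.1486  0.0281] yaw -0.031 -> row [-1.23  0.01  0.  ] -0.01
```

```bash
python3 -m creep '[[-0.1,0,0,0,0.5],[-0.2,0,0,0,0.5],[-0.3,0,0,0,0.5],[-0.4,0,0,0,0.5]]'; python3 -m creep '[[-0.1,0,0,0,0.5],[-0.2,0,0,0,0.5],[-0.3,0,0,0,0.5],[-0.4,0,0,0,0.5]]'; python3 -m creep '[[-0.06,0,0,0,0.5],[-0.12,0,0,0,0.5],[-0.18,0,0,0,0.5]]'
python3 - <<'E'
from h import *
s,p,R=tool(); b=grab_frame("wrist"); hsv=cv2.cvtColor(b,cv2.COLOR_BGR2HSV)
g=cv2.inRange(hsv,(45,100,40),(75,255,255)); v,u=np.nonzero(g); print("green",v.min(),v.max(),u.min(),u.max(),[int(v[u==c].min()) for c in (270,300,340,370) if (u==c).any()])
go(.69,-.15,.028,-.03)
E
```

```text
clock: 17.35
position: [0.6394, -0.1494, 0.0281]
tool_rot: [-3.142, -0.0, 3.11]
force: [-3.7, -1.1, 2.1]
grip_width: 0.0428
finger_force: 0.6
clock: 17.85
position: [0.6635, -0.1501, 0.0281]
tool_rot: [-3.142, 0.0, 3.11]
force: [-2.6, 0.7, 0.7]
grip_width: 0.0427
finger_force: 0.5
clock: 18.23
position: [0.674, -0.1505, 0.0281]
tool_rot: [-3.142, -0.0, 3.11]
force: [-2.6, -0.1, 0.4]
grip_width: 0.0428
finger_force: 0.5
green 357 448 246 391 [357, 357, 357, 357]
t 18.27 pos [ 0.6745 -0.1505  0.0281] yaw -0.031 -> row [-0.26  0.02  0.  ] -0.01
```

```bash
python3 -m creep '[[-0.05,0,0,0,0.5],[-0.1,0,0,0,0.5],[-0.15,0,0,0,0.5],[-0.2,0,0,0,0.5]]'; python3 -m creep '[[-0.04,0,0,0,0.5],[-0.08,0,0,0,0.5]]';python3 -m creep '[[-0.04,0,0,0,0.5],[-0.08,0,0,0,0.5]]'
```

```text
clock: 18.77
position: [0.6861, -0.1508, 0.0281]
tool_rot: [-3.142, -0.0, 3.11]
force: [-3.3, -0.3, 0.9]
grip_width: 0.0424
finger_force: 0.5
clock: 19.02
position: [0.6909, -0.151, 0.0281]
tool_rot: [-3.142, 0.0, 3.11]
force: [-1.5, 0.7, 0.8]
grip_width: 0.0427
finger_force: 0.3
clock: 19.27
position: [0.6947, -0.1513, 0.028]
tool_rot: [-3.141, -0.002, 3.11]
force: [-16.6, 0.4, 8.3]
grip_width: 0.0427
finger_force: 1.5
```

```bash
python3 -m creep '[[-0.02,0,0,0,0.5],[-0.02,0,0,0,0.5]]'; python3 -m creep '[[0.1,0,0,0,0.5],[0.3,0,0,0,0.5],[0.8,0,0,0,0.5],[1.3,0,0,0,0.5],[1.6,0,0,0,0.5]]'; python3 -m creep '[[0.5,0,-0.6,0,0.5],[1,0,-1.4,0,0.5],[1.6,0,-2.2,0,0.5],[2.2,0,-2.8,0,0.5],[2.2,0,-2.8,0,0.5]]'
python3 - <<'E'
from h import *
for cam in("top","scene","wrist"):
  s,p,R=tool(); E=ext(cam,s); im=grab_frame(cam); cv2.imwrite(f"pics/f_{cam}.png",im)
  for k in silhouettes(cam,"crate_passed")[:2]: print(cam,k["p"],[np.round(x,3) for x in fit(k["mask"],ST,[.71,-.15,-.05],E)])
  for n in("right_bay_dog_l","right_bay_dog_r"):
    for d in search_frame(cam,n)[:3]: print(cam,n,round(d["p"],2),(np.array(d['extent'])*[640,480,640,480]).round())
  hsv=cv2.cvtColor(im,cv2.COLOR_BGR2HSV); m=cv2.inRange(hsv,(4,130,70),(15,255,255)); nn,l,st,c=cv2.connectedComponentsWithStats(m)
  for i in range(1,nn):
    if st[i,4]>5: 
      v,u=np.nonzero(l==i); P=back(np.c_[u,v],.03,E); print("orange",st[i].tolist(),"x",P[:,0].min().round(3),P[:,0].max().round(3),"y",P[:,1].min().round(3),P[:,1].max().round(3))
go(.5,-.15,.2,0)
E
```

```text
clock: 19.52
position: [0.6947, -0.1515, 0.0277]
tool_rot: [-3.141, -0.004, 3.11]
force: [-16.6, 0.4, 7.4]
grip_width: 0.0427
finger_force: 0.8
clock: 20.15
position: [0.5992, -0.1483, 0.0284]
tool_rot: [-3.141, 0.0, 3.11]
force: [0.7, 0.2, -0.6]
grip_width: 0.0428
finger_force: 0.0
clock: 20.78
position: [0.4678, -0.1446, 0.1989]
tool_rot: [-3.141, 0.005, 3.109]
force: [0.6, 0.1, 0.2]
grip_width: 0.0429
finger_force: 0.0
top 0.56 [array([ 0.712, -0.151, -0.007]), np.float64(0.902)]
top right_bay_dog_l 0.42 [351. 149. 404. 182.]
top right_bay_dog_l 0.37 [119. 297. 180. 374.]
top right_bay_dog_r 0.42 [351. 149. 404. 182.]
top right_bay_dog_r 0.37 [119. 297. 180. 374.]
orange [241, 177, 3, 5, 9] x 0.695 0.706 y 0.193 0.199
orange [398, 180, 5, 8, 16] x 0.685 0.703 y -0.22 -0.21
scene 0.72 [array([ 0.716, -0.143, -0.17 ]), np.float64(0.848)]
scene right_bay_dog_l 0.66 [382. 208. 425. 254.]
scene right_bay_dog_r 0.66 [382. 208. 425. 254.]
orange [311, 197, 10, 4, 12] x 0.68 0.714 y 0.188 0.204
orange [368, 232, 13, 5, 17] x 0.663 0.706 y -0.089 -0.074
wrist 0.87 [array([ 0.714, -0.151, -0.048]), np.float64(0.356)]
wrist right_bay_dog_l 0.57 [378. 432. 388. 453.]
wrist right_bay_dog_r 0.57 [378. 432. 388. 453.]
orange [250, 443, 7, 10, 40] x 0.687 0.698 y -0.217 -0.212
orange [380, 443, 8, 11, 54] x 0.691 0.704 y -0.094 -0.087
t 21.38 pos [ 0.4688 -0.144   0.1958] yaw -0.031 -> row [-0.52 -0.08 -0.07] -0.22
```

```bash
python3 - <<'E'
from h import *
for f in("top0","f_top","scene0","f_scene"):
  im=cv2.imread(f"pics/{f}.png"); E=ext("top" if "top" in f else "scene")
  hsv=cv2.cvtColor(im,cv2.COLOR_BGR2HSV); m=cv2.inRange(hsv,(3,110,50),(16,255,255)); nn,l,st,c=cv2.connectedComponentsWithStats(m)
  for i in range(1,nn):
    if st[i,4]>2 and c[i][1]<300 and 200<c[i][0]<450: print(f,st[i].tolist(),c[i].round(1))
E=ext("top"); q=[.708,-.151,-.03]
print("proj sprung tips top",proj(place(np.array([[-.005,.058,.03],[-.005,-.058,.03]]),q),E).round(1),proj(place(np.array([[-.005,.07,.03],[-.005,-.07,.03]]),q),E).round(1))
E=ext("scene"); print(proj(place(np.array([[-.005,.058,.03],[-.005,.070,.03]]),q),E).round(1))
E
```

```text
top0 [241, 174, 4, 8, 16] [242.2 177.6]
top0 [292, 177, 2, 3, 6] [292.5 178. ]
top0 [349, 179, 4, 7, 12] [350.1 181.2]
top0 [400, 181, 3, 8, 14] [401.1 184.5]
f_top [241, 174, 4, 8, 16] [242.2 177.6]
f_top [292, 177, 2, 3, 6] [292.5 178. ]
f_top [349, 179, 4, 7, 12] [350.2 181.2]
f_top [398, 179, 5, 10, 24] [400.2 183.3]
scene0 [308, 197, 13, 5, 23] [314.3 199. ]
scene0 [368, 232, 13, 5, 37] [374.  233.8]
f_scene [308, 197, 13, 5, 33] [314.2 199.2]
f_scene [367, 232, 15, 5, 37] [374.  233.8]
proj sprung tips top [[353.  178.8]
 [397.7 180.7]] [[348.4 178.7]
 [402.3 180.8]]
[[380.7 232.6]
 [377.8 230.9]]
```

Both dogs reach inside the crate's side lines (y = -0.210 against -0.216, and -0.094 against -0.086) at x ≤ 0.704. The heel is at 0.712, so both have closed behind it. I check the plain crate once more and hand in.

```bash
python3 - <<'E'
from h import *
E=ext("top"); grab_frame("top")
for k in silhouettes("top","crate_plain")[:1]: print(k["p"],fit(k["mask"],ST,[.494,.167,.1],E))
s,p,R=tool(); print(s["clock"],p,np.round(s["force"],1)); print(bot.job_done())
E
```

```text
0.75 (array([0.49084215, 0.16608816, 0.16549096]), np.float64(0.9136695258339832))
21.475 [ 0.46881105 -0.14403801  0.19599583] [-0.3  0.2  0.6]
the job is handed in; nothing more can be done
None
```

I tipped both crates upright and pushed the marked one, still standing, fully home in the right bay with both dogs closed behind it; the plain crate still stands where it was tipped, and I handed the job in at 21.5 s.

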